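Sort the specimen cups and fetch the marker out of its hooded case

ROBOT

A 7-joint arm with a two-finger parallel gripper is mounted at the origin on a cart in front of the work surface, level with it; the furniture and walls round the work are solid. World frame = base frame: x ahead of the robot, y to its left, z up, the work surface at z = 0. Lengths are in m, angles in rad, forces in N, time in s.
With the tool pointing down it reaches from about 0.4 to 0.75 m from the base axis. Payload 19.5 kg.
Tool frame: the origin (TCP) lies on the centre line of the jaws, within the pads' length; the fingertips stand 22 mm ahead of it and the grasp point (between the pads) lies 3 mm ahead of it; z points along the fingers, y is the direction in which the jaws open and shut (so a half turn about z gives the same grasp; the last joint's range is limited). The gripper opens to 85 mm and grips with 20 to 120 N. Pads are 22 mm wide; open, the fingers measure 114 mm over their backs; the gripper's body (76 mm by 85 mm) begins 54 mm behind the grasp point. The pads swing forward as they close: fully open they stand 13 mm farther back than shut.
Start: joints at [1.226, 0.707, -0.028, 1.485, 0.022, 0.951, -0.075], TCP at [0.171, -0.549, 0.253] pointing down, gripper open.
Joint ranges: [-2.71, 2.71], [-0.32, 2.16], [-1.57, 1.52], [0, 2.45], [-1.46, 4.6], [0, 2.02], [-2.83, 2.83]. Speed limits (rad/s): [1.89, 1.89, 2.57, 2.57, 3.01, 3.01, 3.01].

INTERFACE

Orientations are given as a 3x3 rotation matrix whose columns are the frame's x, y, z axes.
In Python, from cell import manip, optics, ticket gives the robot as it stands.
- The arm moves only by the tool servo_tool, never from a script. Its argument "motion" is a list that holds one entry, the list of rows, each a list of 4 numbers: the shift along the tool's x, y, z in cm, then the turn about the tool's z in degrees. In form: [[[dx, dy, dz, roll], ...]]. A call has 1 to 5 rows; each row shifts and turns the commanded pose from where the row before left it, along the tool's axes as they then stand; what a row does not reach is not made up. A row lasts 1/8 s, in which the tool goes at most 62.5 mm and 10.7 degrees, less where a joint would pass 70% of its speed; a pose out of reach is approached as far as the arm can. A call with a gripper value outside its range is refused whole. "hand" is the finger opening in cm, from 0 to 8.54, set as the call begins (left out, the last holds). The fingers move at their own pace and stop on an object; the grip force is fixed at half the most. Time passes only in rows, so rows that do not move let the fingers close. It gives the time, the measured TCP pose, the force and the opening at its end, in the units of the state.
- manip.sense(): the state, without advancing time (a new reading comes with each control period).
- optics.read_camera(name): name is "side" or "top"; returns a dict with "frame" (420x560x3 uint8, red, green, blue), "depth" (420x560 float32, m along the optical axis (not along the pixel's ray), 0 where there is no reading), "vfov" (degrees; the focal length in pixels is half the picture's height over the tangent of half this angle, whatever the lens; pixels are square), "cx", "cy" (the principal point, pixels), "xyz" and "orientation" of the camera in the world. Camera axes: x right, y up, looking along -z (the intrinsics and any distortion apply to the point x, -y, -z); pixel columns grow to the right and rows downward; lengths in m; the calibration is good to about 2 mm. A picture is of the moment at which its call begins.
- ticket.hand_in(): hands the job in, once; it reports no verdict.
The state is a dict: "time": time; "joint_pos": joint angles; "qvel": joint speeds; "effort": joint torques, N m; "tool_pos": TCP position; "tcp_rot": TCP orientation; "contact_force": force on the tool from outside, world axes, zero at the start; "torque": the same for the moment, N m; "opening": finger opening in m.
Only numpy, scipy, OpenCV 4.12 (cv2) and the standard library are available. Lean on these libraries where they do the work, as an engineer would, in place of code of your own. Each camera call takes 0.05 s, during which the arm holds its last target.

TASK

The two specimen cups stand on each other's mats: swap them, so that each stands upright in the middle of the mat of its own lid's colour, and let go of them. Then take the marker pen out of the hooded pen case, whose mouth is shorter than the pen, so that it only comes out tilted, and finish while still holding it in the air, its middle straight over the blue lid and 6 to 20 cm above it, touching nothing else. Do not tip a cup over, and leave the kidney dish, timer, forceps and brown dropper bottle where they are.

Things in the scene. Friction and masses are not known exactly. Their poses are not given: they have to be found in the camera images.
- blue_cup: Specimen cup with a blue screw lid, loose, about 60 g, upright. Lid 62 mm across, from 54 to 67 mm above its foot; clear body about 55 mm across tapering to a 46 mm foot. Grip it across the lid. Origin: centre of its underside; z up. It starts on the yellow mat.
- yellow_cup: Specimen cup with a yellow screw lid, otherwise the same size as the blue one. Origin: centre of its underside; z up. It starts on the blue mat.
- blue_mat: Flat round blue mat fixed to the worktop, 90 mm across, 3 mm thick. Origin: centre of its underside, on the worktop. Either mat may be the nearer one.
- yellow_mat: Flat round yellow mat fixed to the worktop, 90 mm across, 3 mm thick. Origin: centre of its underside. Beside the mats the worktop is free: a cup can be parked at least 110 mm from both mats' centres, clear of the case. The fixed centrifuge, 0.25 m high, fills the right side from y = -0.30 m on; the arm starts over it.
- pen_case: Grey box fixed to the worktop, 233 mm long along its x axis (which points roughly away from the robot), 118 mm wide along y, 49 mm high, walls 4 mm, with dark hoods over both ends. Origin: on the worktop under the centre of the mouth. Floor top at z = 4 mm. Inside, it runs from x = -112.5 to +112.5 mm, so a pocket 65 mm deep lies under each hood.
- case_mouth (a point): Centre of the case's mouth, at the hoods' top, 49 mm above the worktop; axes as the case. The mouth is the open part of the top: x from -47.5 to +47.5 mm, y from -55 to +55 mm. The hoods are 3 mm thick (z 46 to 49 mm above the worktop).
- marker: White marker pen with black cap, 135 mm long, 17 mm thick, about 30 g, loose, lying in the case about along its x, both ends under the hoods. Origin: on its underside at mid-length (8 mm below its axis); y runs along the pen, z is up at the start. It comes free if slid endways deeper under one hood (either), its other end raised some 25 degrees through the mouth, then drawn out endways.
- kidney_dish: White kidney dish, 149 x 78 x 28 mm, loose bystander at the near edge; leave it alone.
- lab_timer: White digital timer, 62 x 66 x 20 mm, loose bystander at the near edge; leave it alone.
- forceps: Steel forceps, 123 x 15 x 8 mm, loose bystander at the near edge; leave it alone.
- stain_dropper: Brown dropper bottle with black top, 34 mm across, 102 mm high, loose bystander behind the work; leave it alone.
There are look-alikes about, which are no part of the job. Of the things that look like the blue_mat, the larger one is meant.

How it is judged:
By the outcome, as a careful person would: the job done as asked, in the order asked, and still so for the second after the job is handed in, while the arm keeps its last pose, push and grip.
It also fails if it takes over 67 s, if anything falls off the work surface, if the arm or the gripper's body presses on something with over 40 N, if the wrist force passes 120 N, or if a joint passes its speed limit or range.

## Working session

There is one attempt and no reset: what is moved stays moved. The work goes in short steps, Python scripts to look and compute and a tool call to move; the robot and the scene stay as the last step left them, time stands still between calls to the robot, and variables do not carry over. Pictures are saved under pics/ and viewed, and the job is handed in when it is done.

Besides the shell and the picture viewer there is one more tool, called after "Emit:" as name(argument=value, ...), one argument or row to a line, values as JSON. servo_tool: Moves the arm, as the interface text tells. Its arguments: {"type":"object","properties":{"motion":{"type":"array"},"hand":{"type":"number"}},"required":["motion"]}

```bash
ls; mkdir -p pics; python3 - <<'E'
from cell import manip, optics, ticket
import cv2, numpy as np, pickle
s=manip.sense()
for k,v in s.items(): print(k,np.round(v,3).tolist())
for n in("side","top"):
    d=optics.read_camera(n)
    pickle.dump(d,open(f"{n}0.pkl","wb"))
    cv2.imwrite(f"pics/{n}0.png",d["frame"][:,:,::-1])
    print(n,{k:(np.round(v,4).tolist() if not isinstance(v,str) else v) for k,v in d.items() if k not in("frame","depth")}, (d["depth"]>0).mean())
E
```

```text
pics
time 0.0
joint_pos [1.226, 0.707, -0.028, 1.485, 0.022, 0.951, -0.075]
qvel [-0.001, -0.001, -0.0, 0.002, 0.0, 0.001, -0.0]
effort [-0.001, -88.321, 1.234, -23.616, 0.017, 0.007, -0.0]
tool_pos [0.171, -0.549, 0.253]
tcp_rot [[0.955, 0.298, -0.0], [0.298, -0.955, 0.001], [-0.0, -0.001, -1.0]]
contact_force [0.424, -0.359, 0.443]
torque [0.039, 0.011, 0.007]
opening 0.086
side {'vfov': 51.0696, 'cx': 289.271, 'cy': 206.2383, 'xyz': [0.9501, -0.2202, 0.7469], 'orientation': [[0.4644, -0.7299, 0.5015], [0.8856, 0.3793, -0.2681], [0.0055, 0.5686, 0.8226]]} 0.9957908163265307
top {'vfov': 46.9625, 'cx': 286.3613, 'cy': 211.56, 'xyz': [0.4161, 0.024, 1.0191], 'orientation': [[-0.0036, 0.9932, -0.1167], [-1.0, -0.0046, -0.0076], [-0.0081, 0.1167, 0.9931]]} 0.9959948979591837
```

View pics/top0.png

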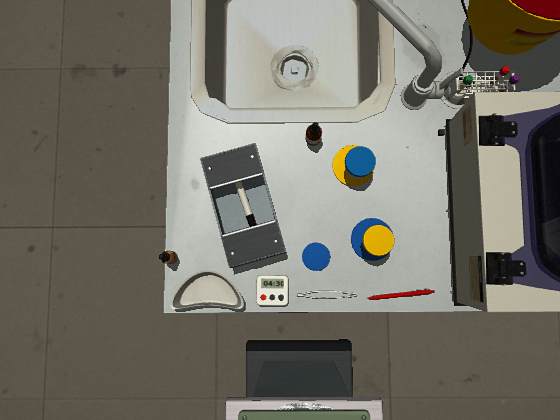

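View pics/side0.png

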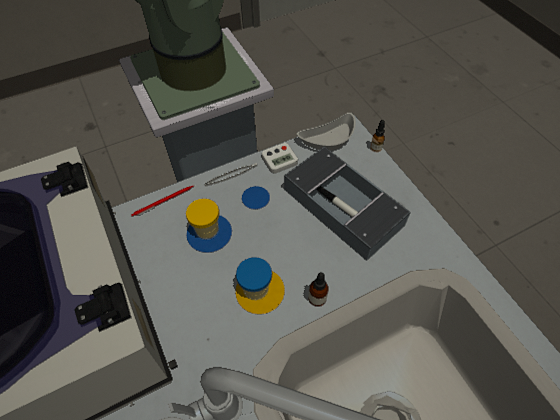

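The top view shows the blue lid at about (360,161) on the yellow mat, and the yellow lid at (378,240) on the larger blue mat at (372,238). A small blue decoy disc sits at (316,256). The case is centred near (244,207), with the marker in its mouth and its black cap at (251,218). The side view agrees. Next I'll measure positions.

```bash
cat > h.py <<'E'
import numpy as np, cv2, pickle
def cam(n):
    from cell import optics
    return optics.read_camera(n)
def rays(d,uv):
    uv=np.atleast_2d(np.asarray(uv,float)); f=d["frame"].shape[0]/2/np.tan(np.radians(d["vfov"])/2)
    c=np.c_[(uv[:,0]-d["cx"])/f,-(uv[:,1]-d["cy"])/f,-np.ones(len(uv))]
    return c@np.array(d["orientation"]).T
def plane(d,uv,z):
    r=rays(d,uv); o=np.array(d["xyz"]); return o+r*((z-o[2])/r[:,2])[:,None]
def cloud(d):
    H,W=d["depth"].shape; v,u=np.mgrid[:H,:W]
    r=rays(d,np.c_[u.ravel(),v.ravel()]); P=np.array(d["xyz"])+r*d["depth"].reshape(-1,1)
    return P.reshape(H,W,3)
def proj(d,P):
    f=d["frame"].shape[0]/2/np.tan(np.radians(d["vfov"])/2)
    c=(np.atleast_2d(P)-np.array(d["xyz"]))@np.array(d["orientation"])
    return np.c_[d["cx"]+f*c[:,0]/-c[:,2],d["cy"]-f*c[:,1]/-c[:,2]]
def blobs(d,col,amin=60):
    h=cv2.cvtColor(d["frame"],cv2.COLOR_RGB2HSV)
    lo,hi={"blue":((98,120,50),(115,255,255)),"yellow":((18,140,80),(32,255,255))}[col]
    m=cv2.inRange(h,lo,hi)
    return m
E
python3 - <<'E'
from h import *
for n in("top","side"):
    d=pickle.load(open(n+"0.pkl","rb")); P=cloud(d)
    print(n)
    # table check
    for col in("blue","yellow"):
        m=blobs(d,col)>0
        for nm,lo,hi,zz in(("lid",.055,.08,.067),("mat",-.004,.012,.003)):
            mm=(m&(P[...,2]>lo)&(P[...,2]<hi)).astype(np.uint8)
            k,l,st,c=cv2.connectedComponentsWithStats(mm)
            for i in range(1,k):
                if st[i,4]<60: continue
                cn=max(cv2.findContours((l==i).astype(np.uint8),cv2.RETR_EXTERNAL,cv2.CHAIN_APPROX_NONE)[0],key=len)[:,0]
                W=plane(d,cn,zz)[:,:2]; (x,y),r=cv2.minEnclosingCircle(W.astype(np.float32))
                print(col,nm,st[i].tolist(),"px",c[i].round(1),"zmed",np.median(P[l==i][:,2]).round(4),"circ",round(x,4),round(y,4),"R",round(r,4),"mean",plane(d,c[i],zz)[0].round(4))
    for uv in ((300,200),(200,140),(400,280)) if n=="top" else ((200,270),(330,250),(240,330)):
        print(uv,P[uv[1],uv[0]].round(4))
d=pickle.load(open("top0.pkl","rb"));
im=cv2.resize(d["frame"][130:290,180:300],None,fx=5,fy=5,interpolation=cv2.INTER_CUBIC)[:, :, ::-1]
cv2.imwrite("pics/case_top.png",cv2.resize(im,None,fx=.75,fy=.75))
d=pickle.load(open("side0.pkl","rb"));
cv2.imwrite("pics/case_side.png",cv2.resize(d["frame"][140:265,270:420],None,fx=4.7,fy=4.7,interpolation=cv2.INTER_CUBIC)[:,:,::-1])
E
```

```text
top
blue lid [345, 146, 31, 31, 700] px [359.8 160.9] zmed 0.0705 circ 0.6296 -0.1167 R 0.0308 mean [ 0.6296 -0.1164  0.067 ]
blue mat [351, 218, 40, 43, 610] px [364.4 237.4] zmed 0.0034 circ 0.477 -0.1471 R 0.0448 mean [ 0.4802 -0.1319  0.003 ]
blue mat [302, 243, 28, 28, 610] px [315.7 256.4] zmed 0.0024 circ 0.441 -0.0293 R 0.0293 mean [ 0.4408 -0.0292  0.003 ]
yellow lid [363, 225, 31, 31, 756] px [377.9 239.9] zmed 0.0704 circ 0.4713 -0.1486 R 0.0308 mean [ 0.4711 -0.1486  0.067 ]
yellow mat [333, 145, 41, 41, 585] px [345.9 167.8] zmed 0.0036 circ 0.6352 -0.1113 R 0.045 mean [ 0.629  -0.0959  0.003 ]
(300, 200) [0.5603 0.0027 0.0013]
(200, 140) [ 6.928e-01  2.182e-01 -6.000e-04]
(400, 280) [ 0.3911 -0.205  -0.0023]
side
blue lid [236, 258, 36, 34, 948] px [253.6 274.1] zmed 0.0679 circ 0.631 -0.1168 R 0.032 mean [ 0.6316 -0.1175  0.067 ]
blue mat [242, 186, 28, 23, 486] px [255.2 197.2] zmed -0.0003 circ 0.443 -0.0295 R 0.0293 mean [ 0.4436 -0.0302  0.003 ]
blue mat [187, 216, 45, 36, 737] px [211.9 238. ] zmed 0.0009 circ 0.4786 -0.1478 R 0.0441 mean [ 0.4937 -0.1473  0.003 ]
yellow lid [186, 199, 33, 30, 761] px [202.3 212.9] zmed 0.0676 circ 0.4746 -0.1491 R 0.0335 mean [ 0.4744 -0.1491  0.067 ]
yellow mat [235, 271, 49, 43, 897] px [264.3 297.8] zmed 0.0011 circ 0.6359 -0.1119 R 0.0445 mean [ 0.6531 -0.1105  0.003 ]
(200, 270) [ 5.463e-01 -1.928e-01  1.000e-04]
(330, 250) [ 0.62    0.047  -0.0048]
(240, 330) [ 0.6851 -0.173  -0.0016]
```

```bash
ls pics
```

```text
case_side.png
case_top.png
side0.png
top0.png
```

View case.

View pics/case_top.png

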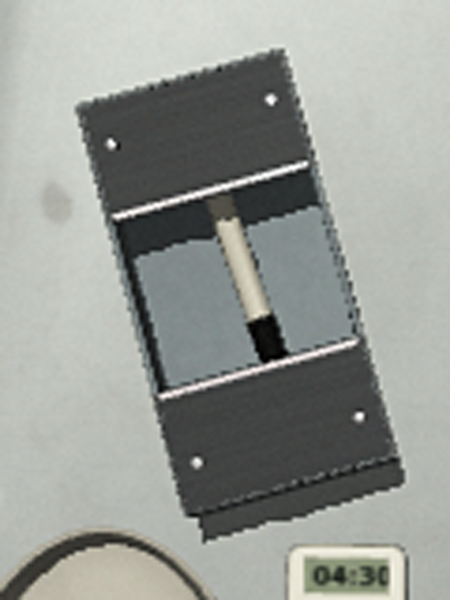

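View pics/case_side.png

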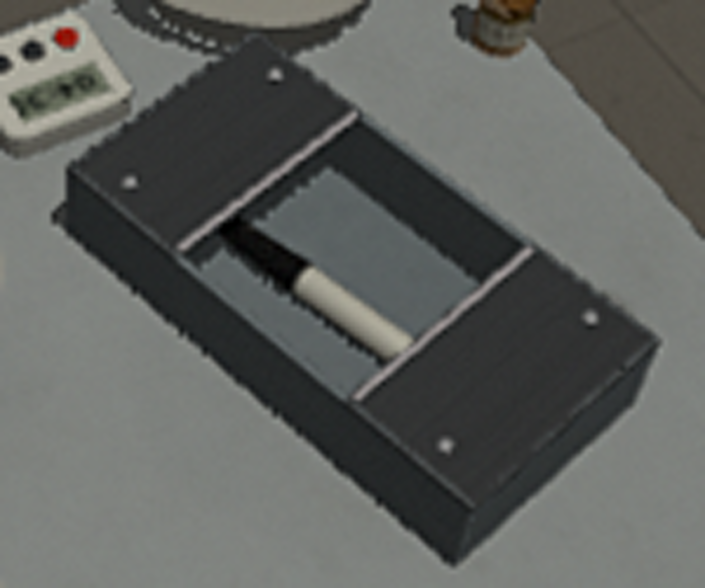

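The top crop shows mouth corners at about (113,215), (308,162), (357,342) and (162,397). The pen runs from (222,205) to (272,358), with its white body toward the far hood. The side crop agrees, with the cap at the near hood.

```bash
python3 - <<'E'
from h import *
d=pickle.load(open("top0.pkl","rb")); s=pickle.load(open("side0.pkl","rb"))
def t(p): return (np.array(p)/3.75)+[180,130]-0.5+0.13
def u(p): return (np.array(p)/4.7)+[270,140]-0.5+0.1
M=plane(d,t([(113,215),(308,162),(357,342),(162,397)]),.049)
print("mouth top",M.round(4).tolist(),M.mean(0).round(4))
O=plane(d,t([(78,105),(285,50),(400,460),(190,513)]),.049)
print("outer",O.round(4).tolist(),O.mean(0).round(4))
S=plane(s,u([(355,398),(531,250),(355,115),(180,247)]),.049)
print("mouth side",S.round(4).tolist(),S.mean(0).round(4))
S2=plane(s,u([(473,508),(658,340),(262,40),(70,165)]),.049)
print("outer side",S2.round(4).tolist(),S2.mean(0).round(4))
for Q in(M,O,S,S2):
    print([round(float(np.linalg.norm(Q[i]-Q[i-1])),4) for i in range(4)])
    a=(Q[0]+Q[1]-Q[2]-Q[3]) ; print("yaw",np.degrees(np.arctan2(a[1],a[0])).round(2))
    a=(Q[0]+Q[3]-Q[1]-Q[2]); print("yaw y",np.degrees(np.arctan2(a[1],a[0])).round(2)-90)
print("pen top",plane(d,t([(222,205),(256,320),(271,358)]),.0125).round(4).tolist())
print("pen side",plane(s,u([(402,350),(302,284),(232,224)]),.0125).round(4).tolist())
E
```

```text
mouth top [[0.5812, 0.1872, 0.049], [0.6099, 0.0814, 0.049], [0.5114, 0.0548, 0.049], [0.4822, 0.1594, 0.049]] [0.5462 0.1207 0.049 ]
outer [[0.6423, 0.2073, 0.049], [0.6724, 0.0941, 0.049], [0.448, 0.0319, 0.049], [0.4204, 0.1438, 0.049]] [0.5458 0.1193 0.049 ]
mouth side [[0.6095, 0.0812, 0.049], [0.581, 0.1857, 0.049], [0.4839, 0.1591, 0.049], [0.5116, 0.0556, 0.049]] [0.5465 0.1204 0.049 ]
outer side [[0.6733, 0.0951, 0.049], [0.6427, 0.2057, 0.049], [0.4269, 0.145, 0.049], [0.4512, 0.0348, 0.049]] [0.5485 0.1202 0.049 ]
[0.1028, 0.1097, 0.1021, 0.1086]
yaw 15.39
yaw y 15.370000000000005
[0.2308, 0.1171, 0.2329, 0.1153]
yaw 15.73
yaw y 14.409999999999997
[0.1012, 0.1083, 0.1006, 0.1071]
yaw 15.03
yaw y -164.89
[0.2301, 0.1147, 0.2241, 0.1129]
yaw 15.45
yaw y -166.05
pen top [[0.5929, 0.1319, 0.0125], [0.5276, 0.1124, 0.0125], [0.5062, 0.1039, 0.0125]]
pen side [[0.5803, 0.1276, 0.0125], [0.5308, 0.1075, 0.0125], [0.4882, 0.0968, 0.0125]]
```

```bash
cat > go.py <<'E'
import sys,numpy as np
from cell import manip
s=manip.sense(); R=np.array(s["tcp_rot"]); p=np.array(s["tool_pos"])
print("t",round(s["time"],2),"p",p.round(4),"yaw",np.degrees(np.arctan2(R[1,0],R[0,0])).round(2),"tilt",R[2].round(4),"F",np.round(s["contact_force"],1),"open",round(s["opening"],4),"q",np.round(s["joint_pos"],2))
for a in sys.argv[1:]:
    t=np.array([float(v) for v in a.split(",")]); print(a,"tool cm",(R.T@(t-p)*100).round(2)); p=t
E
python3 go.py .171,-.549,.36 .4713,-.149,.36 .4713,-.149,.12
python3 - <<'E'
from h import *
d=pickle.load(open("side0.pkl","rb"))
cv2.imwrite("pics/pen_z.png",cv2.resize(d["frame"][175:225,305:375],None,fx=10,fy=10,interpolation=cv2.INTER_CUBIC)[:,:,::-1]*1)
im=cv2.imread("pics/pen_z.png"); cv2.imwrite("pics/pen_z2.png",np.clip(255*(im/255.)**.5,0,255).astype(np.uint8))
E
```

```text
t 0.1 p [ 0.1714 -0.5486  0.2529] yaw 17.35 tilt [-1.e-04 -1.e-03 -1.e+00] F [0.1 0.1 0. ] open 0.0855 q [ 1.23  0.71 -0.03  1.48  0.02  0.95 -0.08]
.171,-.549,.36 tool cm [-5.000e-02  1.000e-02 -1.071e+01]
.4713,-.149,.36 tool cm [ 4.059e+01 -2.923e+01  3.000e-02]
.4713,-.149,.12 tool cm [0.0e+00 2.0e-02 2.4e+01]
```

View pics/pen_z2.png

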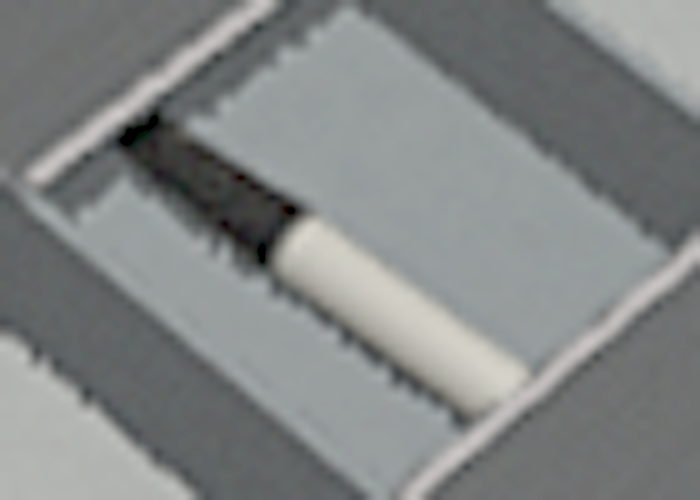

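The side zoom shows the cap running under the near hood at about (130,125), the cap/body joint at (285,235), and the body going under the far hood at (500,395). Both ends are hidden. Raising and traversing now.

Emit:
servo_tool(
  motion=[
    [[0,0,-5.5,0],[0,0,-5.5,0],[0,-2.5,0,0],[3,-4,0,0],[4,-3,0,0]],
  ],
  hand=8.5,
)

```text
time: 0.72
tool_pos: [0.2097, -0.4358, 0.3633]
tcp_rot: [[0.955, 0.297, -0.0], [0.297, -0.955, 0.0], [-0.0, -0.0, -1.0]]
contact_force: [1.3, 0.2, 0.0]
opening: 0.0849
```

```bash
python3 go.py .4713,-.149,.36
```

```text
t 0.72 p [ 0.2097 -0.4358  0.3633] yaw 17.26 tilt [-1.e-04 -4.e-04 -1.e+00] F [1.3 0.2 0. ] open 0.0849 q [ 1.07  0.45 -0.03  1.6   0.01  1.1  -0.23]
.4713,-.149,.36 tool cm [ 33.49 -19.63   0.33]
```

Emit:
servo_tool(
  motion=[
    [[4.8,-2.8,0,0],[4.8,-2.8,0,0],[4.8,-2.8,0,0],[4.8,-2.8,0,0],[4.8,-2.8,0,0]],
  ],
)

```text
time: 1.35
tool_pos: [0.3982, -0.2306, 0.3633]
tcp_rot: [[0.955, 0.298, -0.0], [0.298, -0.955, 0.0], [-0.0, -0.0, -1.0]]
contact_force: [0.1, -1.2, -0.1]
opening: 0.0849
```

```bash
python3 go.py .4713,-.149,.36
```

```text
t 1.35 p [ 0.3982 -0.2306  0.3633] yaw 17.34 tilt [-2.e-04 -1.e-04 -1.e+00] F [ 0.1 -1.2 -0.1] open 0.0849 q [ 0.5   0.41 -0.07  1.67  0.03  1.06 -0.85]
.4713,-.149,.36 tool cm [ 9.41 -5.61  0.32]
```

Emit:
servo_tool(
  motion=[
    [[4.5,-2.7,0,0],[4.5,-2.7,0,0],[0,0,5,0],[0,0,5,0],[0,0,0,0]],
  ],
)

```text
time: 1.98
tool_pos: [0.4661, -0.1534, 0.2615]
tcp_rot: [[0.954, 0.298, -0.005], [0.298, -0.954, 0.001], [-0.004, -0.003, -1.0]]
contact_force: [0.6, 0.1, 1.9]
opening: 0.0847
```

```bash
python3 go.py .4713,-.149,.06
```

```text
t 1.98 p [ 0.4661 -0.1534  0.2615] yaw 17.36 tilt [-0.0043 -0.0028 -1.    ] F [0.6 0.1 1.9] open 0.0847 q [ 0.3   0.57 -0.08  1.77  0.06  0.81 -1.08]
.4713,-.149,.06 tool cm [ 0.72 -0.21 20.15]
```

Emit:
servo_tool(
  motion=[
    [[0.6,-0.3,4,0],[0,0,5,0],[0,0,2,0],[0,0,0,0],[0,0,0,0]],
  ],
)

```text
time: 2.6
tool_pos: [0.4728, -0.1494, 0.1551]
tcp_rot: [[0.955, 0.298, 0.002], [0.298, -0.955, -0.001], [0.002, 0.001, -1.0]]
contact_force: [-0.3, 0.5, 0.1]
opening: 0.0851
```

```bash
python3 go.py .4713,-.149,.06; python3 - <<'E'
from h import *
d=cam("side"); cv2.imwrite("pics/a1.png",d["frame"][:,:,::-1])
E
```

```text
t 2.6 p [ 0.4728 -0.1494  0.1551] yaw 17.34 tilt [ 0.0019  0.0012 -1.    ] F [-0.3  0.5  0.1] open 0.0851 q [ 0.27  0.74 -0.06  1.89  0.08  0.51 -1.11]
.4713,-.149,.06 tool cm [-0.15 -0.09  9.51]
```

View pics/a1.png

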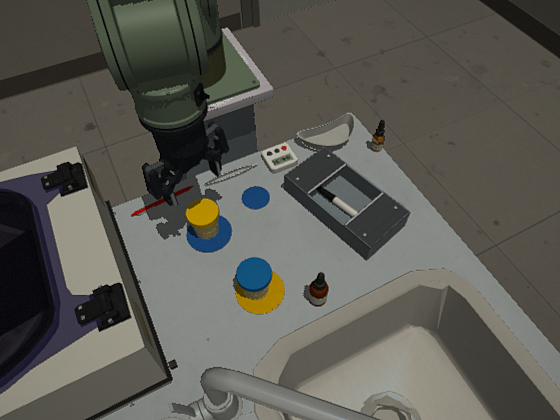

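The gripper is open above the yellow lid (202,213), with its fingers at (155,180) and (218,150). Nothing is touching. Descending.

Emit:
servo_tool(
  motion=[
    [[-0.1,-0.1,3,0],[0,0,3,0],[0,0,2.5,0],[0,0,1,0],[0,0,0,0]],
  ],
)

```text
time: 3.28
tool_pos: [0.4709, -0.1485, 0.0588]
tcp_rot: [[0.955, 0.298, 0.0], [0.298, -0.955, -0.0], [0.0, 0.0, -1.0]]
contact_force: [0.6, 0.1, -0.6]
opening: 0.0851
```

Emit:
servo_tool(
  motion=[
    [[0,0,0,0],[0,0,0,0],[0,0,0,0],[0,0,0,0]],
  ],
  hand=5.5,
)

```text
time: 3.78
tool_pos: [0.4712, -0.1485, 0.0596]
tcp_rot: [[0.955, 0.298, 0.002], [0.298, -0.955, -0.0], [0.002, 0.001, -1.0]]
contact_force: [-2.0, 1.5, 15.8]
opening: 0.0607
```

```bash
python3 go.py .4713,-.149,.06 .4713,-.149,.16 .552,-.022,.16
```

```text
t 3.77 p [ 0.4712 -0.1485  0.0596] yaw 17.35 tilt [ 1.5e-03  8.0e-04 -1.0e+00] F [-2.   1.5 15.8] open 0.0607 q [ 0.26  0.92 -0.03  1.95  0.1   0.27 -1.13]
.4713,-.149,.06 tool cm [-0.    0.06 -0.04]
.4713,-.149,.16 tool cm [  0.02   0.01 -10.  ]
.552,-.022,.16 tool cm [ 1.149e+01 -9.720e+00  1.000e-02]
```

Emit:
servo_tool(
  motion=[
    [[0,0,-1,0],[0,0,-3,0],[0,0,-4,0],[0,0,-1.5,0],[0,0,0,0]],
  ],
)

```text
time: 4.4
tool_pos: [0.4711, -0.1486, 0.1547]
tcp_rot: [[0.955, 0.298, 0.002], [0.298, -0.955, -0.001], [0.002, 0.001, -1.0]]
contact_force: [-0.5, 0.4, -1.2]
opening: 0.0601
```

```bash
python3 go.py  .552,-.022,.156;python3 - <<'E'
from h import *
d=cam("side"); cv2.imwrite("pics/a2.png",d["frame"][:,:,::-1])
E
```

```text
t 4.4 p [ 0.4711 -0.1486  0.1547] yaw 17.34 tilt [ 0.0021  0.0012 -1.    ] F [-0.5  0.4 -1.2] open 0.0601 q [ 0.27  0.74 -0.06  1.9   0.09  0.5  -1.11]
.552,-.022,.156 tool cm [11.5  -9.67 -0.12]
```

View pics/a2.png

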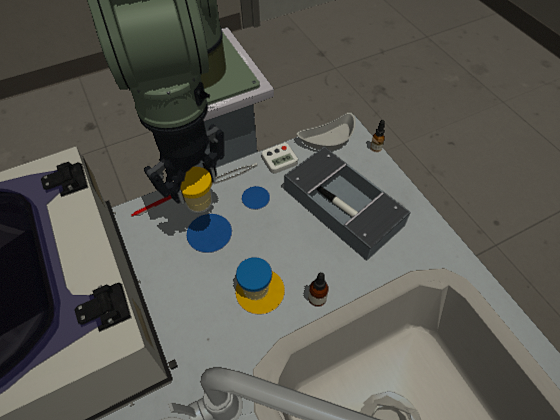

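The yellow cup is held upright at (197,188), and the whole blue mat is visible at (209,233). Carrying the cup to the parking spot.

Emit:
servo_tool(
  motion=[
    [[3,-2.5,0,0],[4,-3.4,0,0],[3,-2.5,0,0],[1.5,-1.3,0,0],[0,0,0,0]],
  ],
)

```text
time: 5.08
tool_pos: [0.5514, -0.0209, 0.1526]
tcp_rot: [[0.954, 0.299, -0.001], [0.299, -0.954, 0.0], [-0.001, -0.0, -1.0]]
contact_force: [-0.6, -0.2, -0.8]
opening: 0.0605
```

```bash
python3 go.py  .552,-.022,.0575;python3 - <<'E'
from h import *
for n in("top","side"):
    d=cam(n); P=cloud(d); m=blobs(d,"blue")
    mm=((m>0)&(abs(P[...,2])<.012)).astype(np.uint8)
    k,l,st,c=cv2.connectedComponentsWithStats(mm)
    for i in range(1,k):
        if st[i,4]<100: continue
        cn=max(cv2.findContours((l==i).astype(np.uint8),cv2.RETR_EXTERNAL,cv2.CHAIN_APPROX_NONE)[0],key=len)[:,0]
        W=plane(d,cn,.003)[:,:2]; (x,y),r=cv2.minEnclosingCircle(W.astype(np.float32)); print(n,st[i].tolist(),round(x,4),round(y,4),round(r,4),W.mean(0).round(4))
E
```

```text
t 5.08 p [ 0.5514 -0.0209  0.1526] yaw 17.42 tilt [-1.e-03 -3.e-04 -1.e+00] F [-0.6 -0.2 -0.8] open 0.0605 q [-0.01  0.81 -0.02  1.69  0.03  0.64 -1.31]
.552,-.022,.0575 tool cm [0.03 0.12 9.51]
side [242, 190, 20, 19, 172] 0.444 -0.0357 0.0281 [ 0.4472 -0.0447]
side [187, 214, 45, 38, 1334] 0.478 -0.1474 0.0446 [ 0.4781 -0.1479]
```

Emit:
servo_tool(
  motion=[
    [[0,0,3,0],[0,0,4,0],[0,0,2,0],[0,0,0.4,0],[0,0,0,0]],
  ],
)

```text
time: 5.8
tool_pos: [0.5515, -0.0222, 0.0599]
tcp_rot: [[0.955, 0.297, 0.0], [0.297, -0.955, -0.0], [0.0, 0.0, -1.0]]
contact_force: [-0.2, 0.4, -0.4]
opening: 0.0602
```

```bash
python3 go.py  .552,-.022,.0566
```

```text
t 5.8 p [ 0.5515 -0.0222  0.0599] yaw 17.3 tilt [ 3.e-04  3.e-04 -1.e+00] F [-0.2  0.4 -0.4] open 0.0602 q [-0.01  0.96 -0.02  1.74  0.03  0.44 -1.32]
.552,-.022,.0566 tool cm [ 0.05 -0.01  0.33]
```

Emit:
servo_tool(
  motion=[
    [[0,0,0.2,0],[0,0,0.1,0],[0,0,0,0]],
  ],
)

```text
time: 6.18
tool_pos: [0.5517, -0.0216, 0.0567]
tcp_rot: [[0.955, 0.298, 0.001], [0.298, -0.955, 0.0], [0.001, 0.0, -1.0]]
contact_force: [-0.3, -0.2, 3.9]
opening: 0.0603
```

Emit:
servo_tool(
  motion=[
    [[0,0,0,0],[0,0,0,0],[0,0,0,0],[0,0,0,0]],
  ],
  hand=8.3,
)

```text
time: 6.68
tool_pos: [0.5515, -0.0215, 0.0563]
tcp_rot: [[0.955, 0.298, -0.0], [0.298, -0.955, 0.0], [-0.0, -0.0, -1.0]]
contact_force: [1.4, 0.6, 0.6]
opening: 0.0833
```

Emit:
servo_tool(
  motion=[
    [[0,0,-1,0],[0,0,-3,0],[0,0,-4,0],[0,0,-2,0],[0,0,0,0]],
  ],
)

```text
time: 7.3
tool_pos: [0.5521, -0.0216, 0.158]
tcp_rot: [[0.955, 0.298, 0.003], [0.298, -0.955, 0.0], [0.003, 0.001, -1.0]]
contact_force: [-0.1, 0.3, -0.0]
opening: 0.0829
```

```bash
python3 go.py  .6302,-.117,.156 .6302,-.117,.06
```

```text
t 7.3 p [ 0.5521 -0.0216  0.158 ] yaw 17.34 tilt [ 2.6e-03  7.0e-04 -1.0e+00] F [-0.1  0.3 -0. ] open 0.0829 q [-0.01  0.8  -0.02  1.69  0.03  0.65 -1.31]
.6302,-.117,.156 tool cm [ 4.61 11.44  0.22]
.6302,-.117,.06 tool cm [-0.02 -0.01  9.6 ]
```

Emit:
servo_tool(
  motion=[
    [[1,2.5,0,0],[1.6,4,0,0],[1.4,3.4,0,0],[0.6,1.5,0,0],[0,0,0,0]],
  ],
)

```text
time: 7.92
tool_pos: [0.6291, -0.1173, 0.1553]
tcp_rot: [[0.955, 0.297, -0.001], [0.297, -0.955, 0.0], [-0.001, -0.0, -1.0]]
contact_force: [-1.0, 0.4, -0.2]
opening: 0.0829
```

```bash
python3 go.py .6302,-.117,.06;python3 - <<'E'
from h import *
d=cam("side"); cv2.imwrite("pics/a3.png",d["frame"][:,:,::-1])
E
```

```text
t 7.92 p [ 0.6291 -0.1173  0.1553] yaw 17.28 tilt [-1.1e-03 -4.0e-04 -1.0e+00] F [-1.   0.4 -0.2] open 0.0829 q [ 0.15  0.92 -0.04  1.34  0.05  0.88 -1.17]
.6302,-.117,.06 tool cm [0.12 0.01 9.53]
```

View pics/a3.png

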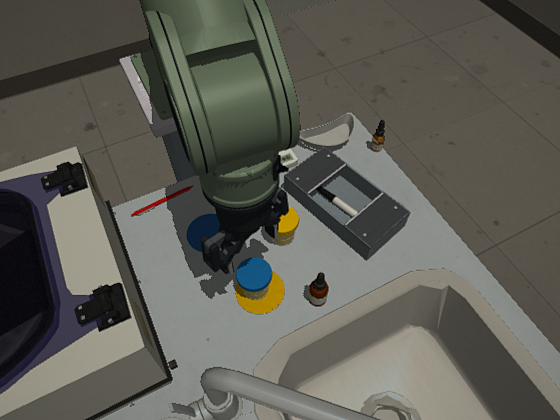

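The yellow cup is parked upright at (287,226). The gripper is over the blue lid at (254,273). Descending.

Emit:
servo_tool(
  motion=[
    [[0.1,0,3,0],[0,0,3,0],[0,0,2.5,0],[0,0,1,0],[0,0,0,0]],
  ],
)

```text
time: 8.6
tool_pos: [0.6301, -0.1157, 0.0613]
tcp_rot: [[0.954, 0.299, -0.001], [0.299, -0.954, 0.0], [-0.0, -0.0, -1.0]]
contact_force: [-1.0, 0.4, -0.1]
opening: 0.0831
```

Emit:
servo_tool(
  motion=[
    [[0,0,0,0],[0,0,0,0],[0,0,0,0],[0,0,0,0]],
  ],
  hand=5.5,
)

```text
time: 9.1
tool_pos: [0.6309, -0.1162, 0.0627]
tcp_rot: [[0.954, 0.298, 0.002], [0.298, -0.954, 0.0], [0.002, 0.0, -1.0]]
contact_force: [-2.9, 0.2, 10.8]
opening: 0.0601
```

Emit:
servo_tool(
  motion=[
    [[0,0,-1,0],[0,0,-3,0],[0,0,-4,0],[0,0,-1.5,0],[0,0,0,0]],
  ],
)

```text
time: 9.72
tool_pos: [0.6306, -0.1164, 0.1572]
tcp_rot: [[0.955, 0.298, 0.001], [0.298, -0.955, -0.0], [0.001, 0.001, -1.0]]
contact_force: [-0.4, 0.1, 0.0]
opening: 0.0603
```

```bash
python3 go.py .478,-.1474,.155;python3 - <<'E'
from h import *
for n in("top","side"):
    d=cam(n); cv2.imwrite(f"pics/a4{n}.png",d["frame"][:,:,::-1]); P=cloud(d)
    for col,lo,hi,zz in(("yellow",.052,.078,.067),("yellow",-.01,.012,.003)):
        mm=((blobs(d,col)>0)&(P[...,2]>lo)&(P[...,2]<hi)).astype(np.uint8)
        k,l,st,c=cv2.connectedComponentsWithStats(mm)
        for i in range(1,k):
            if st[i,4]<100: continue
            cn=max(cv2.findContours((l==i).astype(np.uint8),cv2.RETR_EXTERNAL,cv2.CHAIN_APPROX_NONE)[0],key=len)[:,0]
            W=plane(d,cn,zz)[:,:2]; (x,y),r=cv2.minEnclosingCircle(W.astype(np.float32)); print(n,zz,st[i].tolist(),round(x,4),round(y,4),round(r,4),W.mean(0).round(4))
E
```

```text
t 9.72 p [ 0.6306 -0.1164  0.1572] yaw 17.35 tilt [ 1.3e-03  6.0e-04 -1.0e+00] F [-0.4  0.1  0. ] open 0.0603 q [ 0.15  0.92 -0.04  1.33  0.05  0.89 -1.17]
.478,-.1474,.155 tool cm [-15.49  -1.59   0.2 ]
top 0.067 [472, 0, 37, 43, 305] 0.9261 -0.3931 0.0556 [ 0.9188 -0.385 ]
top 0.067 [298, 185, 31, 31, 733] 0.551 -0.0218 0.0308 [ 0.5509 -0.022 ]
top 0.003 [333, 154, 30, 32, 596] 0.6266 -0.1001 0.0413 [ 0.6224 -0.0968]
side 0.067 [274, 206, 25, 30, 432] 0.5584 -0.0224 0.0329 [ 0.5648 -0.019 ]
side 0.003 [235, 269, 49, 45, 1399] 0.6359 -0.1119 0.0446 [ 0.6412 -0.1131]
```

View pics/a4side.png

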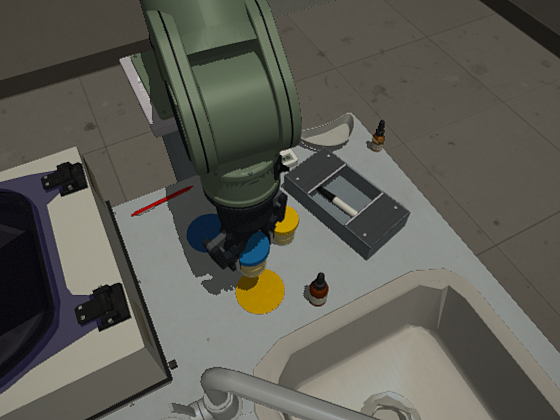

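The blue cup is held upright at (254,253), and the bare yellow mat is visible at (260,292). Moving to the blue mat.

Emit:
servo_tool(
  motion=[
    [[-3.5,-0.4,0,0],[-5,-0.5,0,0],[-4.5,-0.5,0,0],[-2.4,-0.2,0,0],[0,0,0,0]],
  ],
)

```text
time: 10.45
tool_pos: [0.4772, -0.1474, 0.1558]
tcp_rot: [[0.955, 0.297, -0.002], [0.297, -0.955, 0.0], [-0.002, -0.001, -1.0]]
contact_force: [0.3, -0.1, -0.1]
opening: 0.0601
```

```bash
python3 go.py .4785,-.1472,.0627
```

```text
t 10.45 p [ 0.4772 -0.1474  0.1558] yaw 17.28 tilt [-1.8e-03 -9.0e-04 -1.0e+00] F [ 0.3 -0.1 -0.1] open 0.0601 q [ 0.27  0.75 -0.05  1.87  0.07  0.53 -1.11]
.4785,-.1472,.0627 tool cm [0.14 0.02 9.3 ]
```

Emit:
servo_tool(
  motion=[
    [[0.1,0,3,0],[0,0,4,0],[0,0,1.5,0],[0,0,0.5,0],[0,0,0,0]],
  ],
)

```text
time: 11.08
tool_pos: [0.4799, -0.1467, 0.0668]
tcp_rot: [[0.954, 0.298, 0.001], [0.298, -0.954, -0.0], [0.001, 0.0, -1.0]]
contact_force: [-0.2, 1.0, -0.0]
opening: 0.06
```

```bash
python3 go.py .4785,-.1472,.0627
```

```text
t 11.07 p [ 0.4799 -0.1467  0.0668] yaw 17.35 tilt [ 6.e-04  2.e-04 -1.e+00] F [-0.2  1.  -0. ] open 0.06 q [ 0.25  0.91 -0.03  1.92  0.09  0.31 -1.12]
.4785,-.1472,.0627 tool cm [-0.15  0.01  0.41]
```

Emit:
servo_tool(
  motion=[
    [[-0.1,0,0.2,0],[0,0,0.2,0],[0,0,0,0]],
  ],
)

```text
time: 11.45
tool_pos: [0.4788, -0.1471, 0.0628]
tcp_rot: [[0.955, 0.298, 0.001], [0.298, -0.955, -0.0], [0.001, 0.0, -1.0]]
contact_force: [-0.0, 0.8, 6.5]
opening: 0.0602
```

```bash
python3 go.py .4785,-.1472,.0627
```

```text
t 11.45 p [ 0.4788 -0.1471  0.0628] yaw 17.34 tilt [ 7.e-04  4.e-04 -1.e+00] F [-0.   0.8  6.5] open 0.0602 q [ 0.25  0.92 -0.03  1.92  0.09  0.3  -1.12]
.4785,-.1472,.0627 tool cm [-0.04  0.    0.01]
```

Contact with the mat, so I'll release and go back for the yellow cup.

Emit:
servo_tool(
  motion=[
    [[0,0,0,0],[0,0,0,0],[0,0,0,0],[0,0,0,0]],
  ],
  hand=8.3,
)

```text
time: 11.95
tool_pos: [0.4786, -0.147, 0.0623]
tcp_rot: [[0.955, 0.298, -0.0], [0.298, -0.955, 0.0], [-0.0, -0.0, -1.0]]
contact_force: [0.7, -0.7, 0.6]
opening: 0.0829
```

Emit:
servo_tool(
  motion=[
    [[0,0,-1,0],[0,0,-3,0],[0,0,-4,0],[0,0,-1.2,0],[0,0,0,0]],
  ],
)

```text
time: 12.58
tool_pos: [0.4788, -0.147, 0.1549]
tcp_rot: [[0.955, 0.298, 0.001], [0.298, -0.955, -0.0], [0.001, 0.001, -1.0]]
contact_force: [0.4, -0.3, 0.1]
opening: 0.0836
```

```bash
python3 go.py .5515,-.0217,.155
```

```text
t 12.57 p [ 0.4788 -0.147   0.1549] yaw 17.34 tilt [ 1.1e-03  6.0e-04 -1.0e+00] F [ 0.4 -0.3  0.1] open 0.0836 q [ 0.27  0.75 -0.06  1.87  0.08  0.52 -1.11]
.5515,-.0217,.155 tool cm [10.67 -9.8  -0.  ]
```

Emit:
servo_tool(
  motion=[
    [[3,-2.7,0,0],[4,-3.8,0,0],[2.7,-2.5,0,0],[1,-0.8,0,0],[0,0,0,0]],
  ],
)

```text
time: 13.2
tool_pos: [0.5512, -0.0216, 0.1535]
tcp_rot: [[0.954, 0.299, -0.001], [0.299, -0.954, -0.0], [-0.001, -0.0, -1.0]]
contact_force: [0.2, -0.6, -0.3]
opening: 0.0827
```

```bash
python3 go.py .5513,-.0219,.0575;python3 - <<'E'
from h import *
d=cam("side"); cv2.imwrite(f"pics/a5.png",d["frame"][:,:,::-1])
E
```

```text
t 13.2 p [ 0.5512 -0.0216  0.1535] yaw 17.38 tilt [-1.3e-03 -2.0e-04 -1.0e+00] F [ 0.2 -0.6 -0.3] open 0.0827 q [-0.01  0.81 -0.02  1.69  0.02  0.65 -1.31]
.5513,-.0219,.0575 tool cm [0.01 0.04 9.6 ]
```

View pics/a5.png

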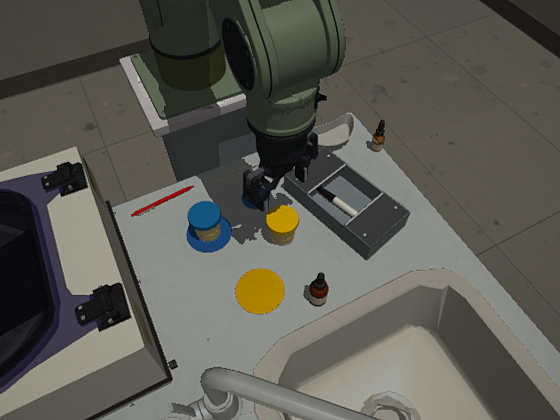

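The blue cup stands upright on the blue mat at (205,218). The gripper is over the yellow cup at (283,222), so I'll grasp it.

Emit:
servo_tool(
  motion=[
    [[0,0,3,0],[0,0,3,0],[0,0,2.5,0],[0,0,1.1,0],[0,0,0,0]],
  ],
)

```text
time: 13.88
tool_pos: [0.5512, -0.0222, 0.0582]
tcp_rot: [[0.955, 0.297, -0.001], [0.297, -0.955, -0.0], [-0.001, -0.0, -1.0]]
contact_force: [-0.1, 0.3, 1.1]
opening: 0.0829
```

Emit:
servo_tool(
  motion=[
    [[0,0,0,0],[0,0,0,0],[0,0,0,0],[0,0,0,0]],
  ],
  hand=5.5,
)

```text
time: 14.38
tool_pos: [0.5519, -0.0217, 0.0596]
tcp_rot: [[0.955, 0.298, 0.002], [0.298, -0.955, -0.0], [0.001, 0.001, -1.0]]
contact_force: [-1.9, -0.4, 11.9]
opening: 0.0603
```

Emit:
servo_tool(
  motion=[
    [[0,0,-1,0],[0,0,-3,0],[0,0,-4,0],[0,0,-1.5,0],[0,0,0,0]],
  ],
)

```text
time: 15.0
tool_pos: [0.5518, -0.0215, 0.1542]
tcp_rot: [[0.955, 0.298, 0.002], [0.298, -0.955, 0.0], [0.002, 0.0, -1.0]]
contact_force: [0.6, 0.6, -0.7]
opening: 0.0603
```

```bash
python3 go.py .6357,-.1115,.155
```

```text
t 15.0 p [ 0.5518 -0.0215  0.1542] yaw 17.35 tilt [ 1.6e-03  4.0e-04 -1.0e+00] F [ 0.6  0.6 -0.7] open 0.0603 q [-0.01  0.81 -0.02  1.69  0.02  0.64 -1.31]
.6357,-.1115,.155 tool cm [ 5.32 11.09 -0.07]
```

Emit:
servo_tool(
  motion=[
    [[1.4,2.7,0,0],[2,4.2,0,0],[1.4,3,0,0],[0.6,1.2,0,0],[0,0,0,0]],
  ],
)

```text
time: 15.62
tool_pos: [0.6357, -0.1119, 0.1517]
tcp_rot: [[0.955, 0.297, -0.002], [0.297, -0.955, 0.0], [-0.002, -0.001, -1.0]]
contact_force: [0.7, 0.3, -0.1]
opening: 0.0605
```

```bash
python3 go.py .636,-.1113,.0626
```

```text
t 15.62 p [ 0.6357 -0.1119  0.1517] yaw 17.3 tilt [-1.7e-03 -7.0e-04 -1.0e+00] F [ 0.7  0.3 -0.1] open 0.0605 q [ 0.14  0.94 -0.04  1.31  0.04  0.89 -1.17]
.636,-.1113,.0626 tool cm [ 0.06 -0.04  8.91]
```

Emit:
servo_tool(
  motion=[
    [[0,0,3,0],[0,0,3.5,0],[0,0,1.5,0],[0,0,0.5,0],[0,0,0,0]],
  ],
)

```text
time: 16.25
tool_pos: [0.6364, -0.1112, 0.0689]
tcp_rot: [[0.954, 0.298, 0.001], [0.298, -0.954, -0.0], [0.001, 0.0, -1.0]]
contact_force: [0.2, -0.4, -0.3]
opening: 0.06
```

```bash
python3 go.py .636,-.1113,.0626
```

```text
t 16.25 p [ 0.6364 -0.1112  0.0689] yaw 17.36 tilt [ 7.e-04  2.e-04 -1.e+00] F [ 0.2 -0.4 -0.3] open 0.06 q [ 0.14  1.05 -0.04  1.36  0.05  0.73 -1.18]
.636,-.1113,.0626 tool cm [-0.04 -0.01  0.63]
```

Emit:
servo_tool(
  motion=[
    [[0,0,0.3,0],[0,0,0.2,0],[0,0,0.1,0],[0,0,0,0]],
  ],
)

```text
time: 16.75
tool_pos: [0.6363, -0.1113, 0.0627]
tcp_rot: [[0.955, 0.298, 0.0], [0.298, -0.955, 0.0], [0.0, -0.0, -1.0]]
contact_force: [-1.9, -0.3, 4.6]
opening: 0.0606
```

```bash
python3 go.py .636,-.1113,.0626
```

```text
t 16.75 p [ 0.6363 -0.1113  0.0627] yaw 17.35 tilt [ 4.e-04 -0.e+00 -1.e+00] F [-1.9 -0.3  4.6] open 0.0606 q [ 0.14  1.06 -0.04  1.36  0.05  0.72 -1.18]
.636,-.1113,.0626 tool cm [-0.03 -0.01  0.01]
```

Emit:
servo_tool(
  motion=[
    [[0,0,0,0],[0,0,0,0],[0,0,0,0],[0,0,0,0]],
  ],
  hand=8.3,
)

```text
time: 17.25
tool_pos: [0.6361, -0.1113, 0.0623]
tcp_rot: [[0.955, 0.298, -0.0], [0.298, -0.955, 0.0], [0.0, -0.0, -1.0]]
contact_force: [-0.7, 0.3, 0.1]
opening: 0.0829
```

Emit:
servo_tool(
  motion=[
    [[0,0,-1,0],[0,0,-3,0],[0,0,-4,0],[0,0,-3,0],[0,0,0,0]],
  ],
)

```text
time: 17.88
tool_pos: [0.637, -0.1115, 0.1751]
tcp_rot: [[0.955, 0.298, 0.004], [0.298, -0.955, -0.0], [0.004, 0.002, -1.0]]
contact_force: [-0.1, -0.3, -0.2]
opening: 0.083
```

```bash
python3 - <<'E'
from h import *
# pen fit, case frame
d=pickle.load(open("top0.pkl","rb"))
e=np.array([np.cos(np.radians(15.3)),np.sin(np.radians(15.3))]); c=np.array([.5463,.1203])
for g in(10,15,20,25,30,32):
    w=c+e*g/1000; print(g,w.round(4))
m=cv2.inRange(cv2.cvtColor(d["frame"],cv2.COLOR_RGB2HSV),(10,5,120),(40,110,255))
sub=np.zeros_like(m); sub[180:220,230:262]=m[180:220,230:262]
k,l,st,ce=cv2.connectedComponentsWithStats(sub)
i=1+np.argmax(st[1:,4]); print(st[i])
v,u=np.nonzero(l==i); W=plane(d,np.c_[u,v],.017)[:,:2]
vx,vy,x0,y0=cv2.fitLine(W.astype(np.float32),cv2.DIST_HUBER,0,.001,.001).ravel(); print("pen line yaw",np.degrees(np.arctan2(vy,vx)),x0,y0)
if vx<0: vx,vy=-vx,-vy
q=(W-c)@e; print("case x range",q.min(),q.max()); 
n=np.array([-e[1],e[0]]); print("case y at pt",(np.array([x0,y0])-c)@n,(np.array([x0,y0])-c)@e)
for g in(15,20,25,30,32):
    s=(g/1000-(np.array([x0,y0])-c)@e)/(vx*e[0]+vy*e[1]); print(g,x0+s*vx,y0+s*vy)
E
python3 go.py .57,.125,.16
```

```text
10 [0.5559 0.1229]
15 [0.5608 0.1243]
20 [0.5656 0.1256]
25 [0.5704 0.1269]
30 [0.5752 0.1282]
32 [0.5772 0.1287]
[238 188  14  28 180]
pen line yaw 19.050865 0.5560611 0.11958419
case x range -0.019727964062949757 0.039366182047957825
case y at pt -0.0032661302404528455 0.009226247313451983
15 0.561530323925395 0.12147282940522176
20 0.5662666151933676 0.12310837013799748
25 0.5710029064613402 0.12474391087077319
30 0.5757391977293128 0.1263794516035489
32 0.5776337142365019 0.1270336678966592
t 17.88 p [ 0.637  -0.1115  0.1751] yaw 17.34 tilt [ 0.0037  0.0016 -1.    ] F [-0.1 -0.3 -0.2] open 0.083 q [ 0.14  0.91 -0.04  1.29  0.04  0.94 -1.17]
.57,.125,.16 tool cm [  0.65 -24.58   1.47]
```

Emit:
servo_tool(
  motion=[
    [[0,-3.5,0,0],[0.1,-6,0,0],[0.2,-6,0,0],[0.2,-6,0,-1.5],[0.3,-3,0,0]],
  ],
  hand=3.5,
)

```text
time: 18.5
tool_pos: [0.5686, 0.128, 0.1721]
tcp_rot: [[0.945, 0.326, -0.001], [0.326, -0.945, 0.001], [-0.001, -0.001, -1.0]]
contact_force: [0.6, -0.2, 0.1]
opening: 0.0354
```

Emit:
servo_tool(
  motion=[
    [[0,0,2,0],[0,0,0,0]],
  ],
)

```text
time: 18.75
tool_pos: [0.5692, 0.1246, 0.1512]
tcp_rot: [[0.946, 0.323, -0.002], [0.323, -0.946, -0.001], [-0.003, -0.0, -1.0]]
contact_force: [-0.4, -0.3, 0.8]
opening: 0.0347
```

```bash
python3 go.py .5738,.1257,.16;python3 - <<'E'
from h import *
for n in("top","side"):
    d=cam(n); cv2.imwrite(f"pics/b1{n}.png",d["frame"][:,:,::-1])
E
```

```text
t 18.75 p [0.5692 0.1246 0.1512] yaw 18.87 tilt [-2.5e-03 -1.0e-04 -1.0e+00] F [-0.4 -0.3  0.8] open 0.0347 q [-0.27  0.85  0.    1.57 -0.    0.72 -1.51]
.5738,.1257,.16 tool cm [ 0.46  0.05 -0.88]
```

View pics/b1side.png

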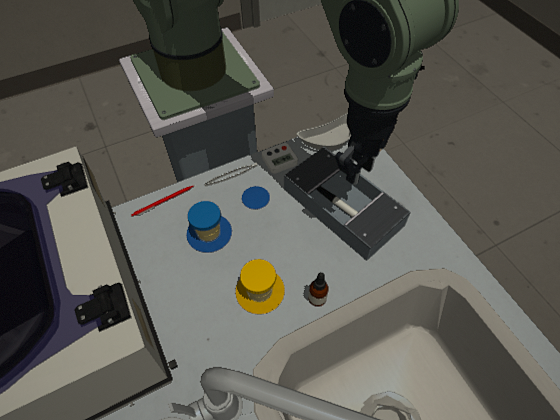

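View pics/b1top.png

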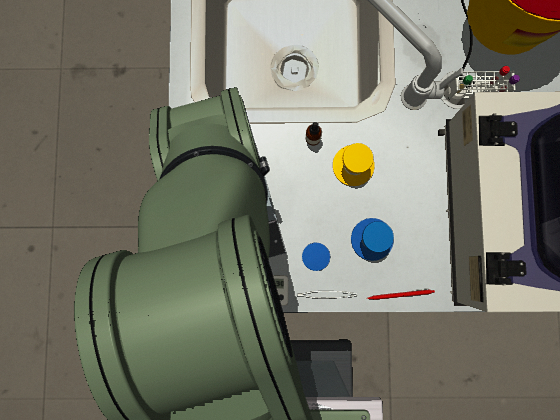

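Side view: the blue cup stands on the blue mat at (205,220), the yellow cup on the yellow mat at (259,278), and the gripper hangs over the pen mouth at (360,160). In the top view the arm hides the case, but both cups look centred. I'll check the centring numerically.

Emit:
servo_tool(
  motion=[
    [[0.5,0,3,0],[0,0,4,0],[0,0,2.5,0],[0,0,0,0]],
  ],
)

```text
time: 19.35
tool_pos: [0.5743, 0.1258, 0.0567]
tcp_rot: [[0.947, 0.322, -0.002], [0.322, -0.947, -0.0], [-0.002, -0.0, -1.0]]
contact_force: [-0.3, 0.1, 1.1]
opening: 0.0353
```

```bash
python3 go.py .5738,.1257,.028;python3 - <<'E'
from h import *
for n in("top","side"):
    d=cam(n); cv2.imwrite(f"pics/b2{n}.png",d["frame"][:,:,::-1]); P=cloud(d)
    if n=="side": cv2.imwrite("pics/b2z.png",cv2.resize(d["frame"][120:260,270:420],None,fx=4,fy=4,interpolation=cv2.INTER_CUBIC)[:,:,::-1])
    for col in("blue","yellow"):
        mm=((blobs(d,col)>0)&(P[...,2]>.055)&(P[...,2]<.078)&(P[...,0]<.75)).astype(np.uint8)
        k,l,st,c=cv2.connectedComponentsWithStats(mm); i=1+np.argmax(st[1:,4])
        cn=max(cv2.findContours((l==i).astype(np.uint8),cv2.RETR_EXTERNAL,cv2.CHAIN_APPROX_NONE)[0],key=len)[:,0]
        W=plane(d,cn,.070)[:,:2]; (x,y),r=cv2.minEnclosingCircle(W.astype(np.float32)); print(n,col,round(x,4),round(y,4),round(r,4))
E
```

```text
t 19.35 p [0.5743 0.1258 0.0567] yaw 18.81 tilt [-1.8e-03 -2.0e-04 -1.0e+00] F [-0.3  0.1  1.1] open 0.0353 q [-0.27  1.   -0.    1.6   0.    0.54 -1.51]
.5738,.1257,.028 tool cm [-0.05 -0.01  2.87]
top blue 0.4776 -0.1473 0.0311
top yellow 0.6351 -0.1119 0.0314
side blue 0.4825 -0.1481 0.0327
side yellow 0.6394 -0.1137 0.0326
```

View pics/b2z.png

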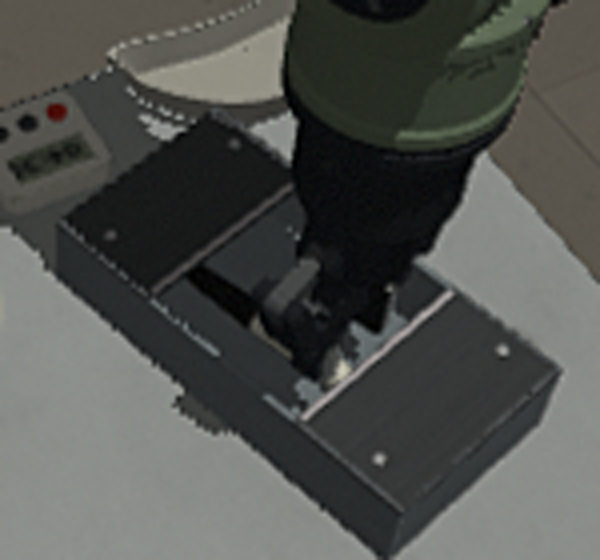

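Both lids are within about 1 mm of their mat centres in the top view. The zoom shows the fingers straddling the pen, clear of the far hood edge. Lowering further.

Emit:
servo_tool(
  motion=[
    [[0,0,1.3,0],[0,0,0.7,0],[0,0,0.3,0],[0,0,0,0]],
  ],
)

```text
time: 19.95
tool_pos: [0.5747, 0.1264, 0.0342]
tcp_rot: [[0.946, 0.323, -0.0], [0.323, -0.946, 0.0], [-0.0, -0.0, -1.0]]
contact_force: [0.9, 0.8, -0.2]
opening: 0.0352
```

```bash
python3 go.py .5738,.1257,.028
```

```text
t 19.95 p [0.5747 0.1264 0.0342] yaw 18.85 tilt [-2.e-04 -1.e-04 -1.e+00] F [ 0.9  0.8 -0.2] open 0.0352 q [-0.27  1.04 -0.    1.6   0.    0.5  -1.51]
.5738,.1257,.028 tool cm [-0.1   0.03  0.62]
```

Emit:
servo_tool(
  motion=[
    [[-0.1,0,0.3,0],[0,0,0.1,0],[0,0,0,0]],
  ],
)

```text
time: 20.32
tool_pos: [0.5738, 0.126, 0.0303]
tcp_rot: [[0.946, 0.323, -0.0], [0.323, -0.946, 0.0], [0.0, -0.0, -1.0]]
contact_force: [0.4, -1.2, -1.2]
opening: 0.0351
```

Emit:
servo_tool(
  motion=[
    [[0,0,0,0],[0,0,0,0],[0,0,0,0],[0,0,0,0]],
  ],
  hand=1.2,
)

```text
time: 20.82
tool_pos: [0.5738, 0.126, 0.0306]
tcp_rot: [[0.946, 0.323, 0.0], [0.323, -0.946, 0.0], [0.0, -0.0, -1.0]]
contact_force: [-1.4, -0.6, 6.1]
opening: 0.0129
```

```bash
python3 go.py .5738,.1257,.028
```

```text
t 20.82 p [0.5738 0.126  0.0306] yaw 18.85 tilt [ 2.e-04 -1.e-04 -1.e+00] F [-1.4 -0.6  6.1] open 0.0129 q [-0.27  1.05 -0.    1.61  0.    0.49 -1.51]
.5738,.1257,.028 tool cm [-0.01  0.03  0.26]
```

```bash
python3 - <<'E'
from h import *
d=cam("side"); cv2.imwrite("pics/b3z.png",cv2.resize(d["frame"][120:260,270:420],None,fx=4,fy=4,interpolation=cv2.INTER_CUBIC)[:,:,::-1])
P=cloud(d); g=cv2.cvtColor(d["frame"],cv2.COLOR_RGB2GRAY)
E
```

```text
(no output)
```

View pics/b3z.png

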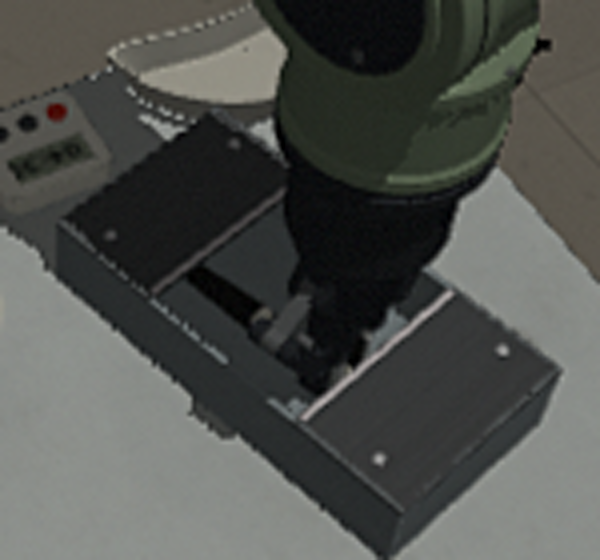

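The pen still lies between the fingers, with the cap at (225,290). The opening reads a bit under the pen's width, so I'll tighten to check it.

Emit:
servo_tool(
  motion=[
    [[0,0,0,0],[0,0,0,0]],
  ],
  hand=0.6,
)

```text
time: 21.12
tool_pos: [0.5738, 0.126, 0.0306]
tcp_rot: [[0.946, 0.323, 0.0], [0.323, -0.946, 0.0], [0.0, -0.0, -1.0]]
contact_force: [-2.3, -0.7, 7.7]
opening: 0.0122
```

Emit:
servo_tool(
  motion=[
    [[0,0,0,0],[0,0,0,0]],
  ],
  hand=2.4,
)

```text
time: 21.38
tool_pos: [0.5737, 0.126, 0.0302]
tcp_rot: [[0.946, 0.323, -0.0], [0.323, -0.946, 0.0], [-0.0, -0.0, -1.0]]
contact_force: [0.3, 0.4, -0.1]
opening: 0.0238
```

Emit:
servo_tool(
  motion=[
    [[0,0,0.2,0],[0,0,0.2,0],[0,0,0,0]],
  ],
)

```text
time: 21.75
tool_pos: [0.5737, 0.126, 0.0262]
tcp_rot: [[0.946, 0.323, -0.0], [0.323, -0.946, 0.0], [-0.0, -0.0, -1.0]]
contact_force: [0.6, -0.5, 0.3]
opening: 0.0238
```

Emit:
servo_tool(
  motion=[
    [[0,0,0,0],[0,0,0,0],[0,0,0,0]],
  ],
  hand=0.6,
)

```text
time: 22.12
tool_pos: [0.5739, 0.126, 0.0266]
tcp_rot: [[0.946, 0.323, 0.0], [0.323, -0.946, 0.0], [0.0, 0.0, -1.0]]
contact_force: [-1.4, -0.3, 7.1]
opening: 0.0123
```

Emit:
servo_tool(
  motion=[
    [[0,0,-0.4,0],[-0.8,0,0,0],[-0.8,0,0,0],[0,0,0,0]],
  ],
)

```text
time: 22.62
tool_pos: [0.558, 0.1206, 0.0303]
tcp_rot: [[0.946, 0.323, -0.001], [0.323, -0.946, -0.0], [-0.001, -0.0, -1.0]]
contact_force: [-0.5, 0.1, 1.0]
opening: 0.0121
```

Emit:
servo_tool(
  motion=[
    [[-0.6,0,0,0],[-0.6,0,0,0],[0,0,0,0]],
  ],
)

```text
time: 23.0
tool_pos: [0.5469, 0.1168, 0.0303]
tcp_rot: [[0.946, 0.323, -0.0], [0.323, -0.946, -0.0], [-0.0, -0.0, -1.0]]
contact_force: [-0.1, 1.1, -0.9]
opening: 0.0119
```

```bash
python3 - <<'E'
from h import *
d=cam("side"); cv2.imwrite("pics/b4z.png",cv2.resize(d["frame"][120:260,270:420],None,fx=4,fy=4,interpolation=cv2.INTER_CUBIC)[:,:,::-1])
E
```

```text
(no output)
```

View pics/b4z.png

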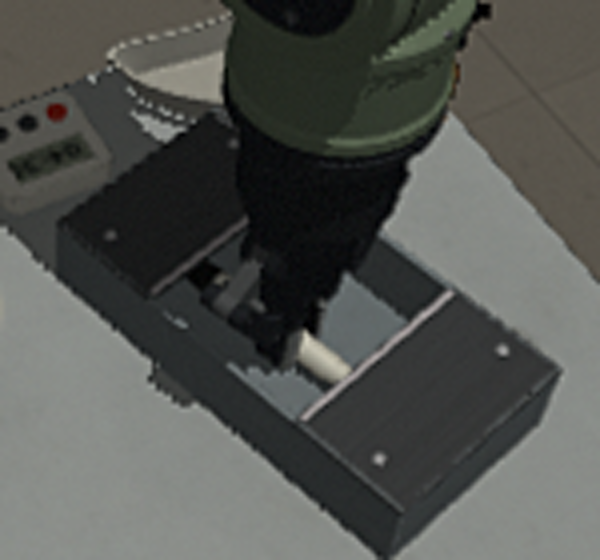

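The pen moved with the gripper: the body sits at (325,355), and its far end is still hidden by the far hood. I'll slide a bit further, watching the force.

Emit:
servo_tool(
  motion=[
    [[-0.4,0,0,0],[-0.4,0,0,0],[0,0,0,0]],
  ],
)

```text
time: 23.42
tool_pos: [0.5395, 0.1143, 0.0304]
tcp_rot: [[0.946, 0.323, -0.0], [0.323, -0.946, 0.0], [-0.0, -0.0, -1.0]]
contact_force: [-0.2, -0.2, 0.5]
opening: 0.0119
```

```bash
python3 go.py; python3 - <<'E'
from h import *
d=cam("side"); cv2.imwrite("pics/b5z.png",cv2.resize(d["frame"][120:260,270:420],None,fx=4,fy=4,interpolation=cv2.INTER_CUBIC)[:,:,::-1])
E
```

```text
t 23.43 p [0.5395 0.1143 0.0304] yaw 18.85 tilt [-2.e-04 -1.e-04 -1.e+00] F [-0.2 -0.2  0.5] open 0.0119 q [-0.27  1.02 -0.    1.74  0.    0.38 -1.51]
```

View pics/b5z.png

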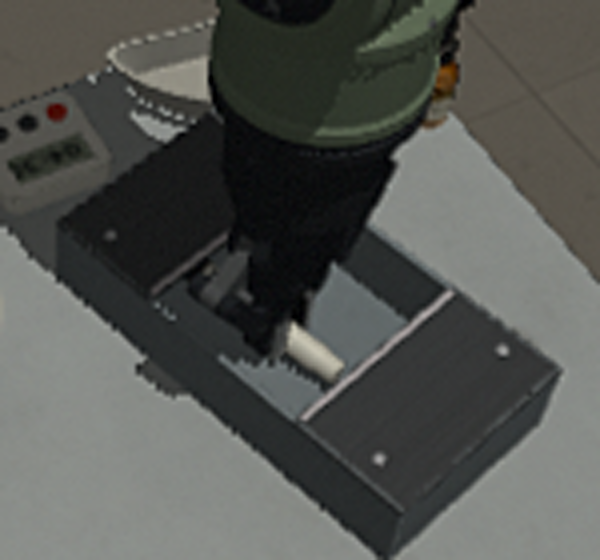

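The pen's far end is now visible at (340,373), clear of the hood edge. Measuring it.

```bash
python3 - <<'E'
from h import *
d=pickle.load(open("side0.pkl","rb"))
e=np.array([np.cos(np.radians(15.3)),np.sin(np.radians(15.3))]); c=np.array([.5463,.1203])
for p in((338,376),(341,370)):
    q=plane(d,(np.array(p)/4+[270-.4,120-.4]),.0165)[0]; print(q.round(4),(q[:2]-c)@e)
print((np.array([.5395,.1143])-c)@e)
E
```

```text
[0.5804 0.1245 0.0165] 0.03397498992009507
[0.578  0.1278 0.0165] 0.032559608457007526
-0.008142228745305293
```

Emit:
servo_tool(
  motion=[
    [[0,0,-0.8,0],[0,0,-0.8,0],[0,0,-0.3,0],[0,0,0,0]],
  ],
)

```text
time: 23.98
tool_pos: [0.5398, 0.1144, 0.0496]
tcp_rot: [[0.946, 0.323, 0.0], [0.323, -0.946, 0.0], [0.001, -0.0, -1.0]]
contact_force: [-0.2, 0.7, -0.3]
opening: 0.0123
```

Emit:
servo_tool(
  motion=[
    [[0,0,-0.4,0],[0,0,0,0]],
  ],
)

```text
time: 24.22
tool_pos: [0.5396, 0.1144, 0.0534]
tcp_rot: [[0.946, 0.323, -0.0], [0.323, -0.946, 0.0], [-0.0, -0.0, -1.0]]
contact_force: [-0.5, -0.0, -3.2]
opening: 0.0123
```

Contact with the hood underside begins, as expected. Continuing the lift.

Emit:
servo_tool(
  motion=[
    [[0,0,-0.3,0],[0,0,-0.2,0],[0,0,0,0]],
  ],
)

```text
time: 24.6
tool_pos: [0.5395, 0.1145, 0.0583]
tcp_rot: [[0.946, 0.323, -0.001], [0.323, -0.946, 0.0], [-0.0, -0.0, -1.0]]
contact_force: [-1.4, 1.8, -7.8]
opening: 0.012
```

Emit:
servo_tool(
  motion=[
    [[0,0,-0.3,0],[0,0,-0.2,0],[0,0,0,0]],
  ],
)

```text
time: 24.98
tool_pos: [0.5397, 0.1143, 0.0635]
tcp_rot: [[0.946, 0.323, -0.0], [0.323, -0.946, 0.0], [-0.0, -0.0, -1.0]]
contact_force: [-1.5, 0.5, -9.6]
opening: 0.0116
```

```bash
python3 go.py; python3 - <<'E'
from h import *
d=cam("side"); cv2.imwrite("pics/b6z.png",cv2.resize(d["frame"][120:260,270:420],None,fx=4,fy=4,interpolation=cv2.INTER_CUBIC)[:,:,::-1])
E
```

```text
t 24.98 p [0.5397 0.1143 0.0635] yaw 18.85 tilt [-0. -0. -1.] F [-1.5  0.5 -9.6] open 0.0116 q [-0.27  0.96 -0.    1.74  0.    0.44 -1.51]
```

View pics/b6z.png

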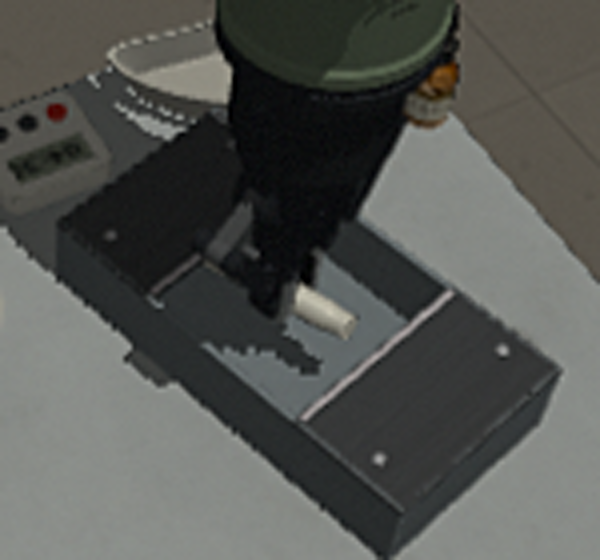

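The far end is rising to (345,325) and the pen is pivoting in the pads at about 10 N. Continuing.

Emit:
servo_tool(
  motion=[
    [[0,0,-0.3,0],[0,0,-0.2,0],[0,0,0,0]],
  ],
)

```text
time: 25.4
tool_pos: [0.5401, 0.1143, 0.0686]
tcp_rot: [[0.946, 0.323, 0.001], [0.323, -0.946, 0.0], [0.001, 0.0, -1.0]]
contact_force: [0.5, -0.1, -8.7]
opening: 0.0122
```

Emit:
servo_tool(
  motion=[
    [[0,0,-0.2,0],[0,0,0,0]],
  ],
)

```text
time: 25.65
tool_pos: [0.54, 0.1143, 0.0705]
tcp_rot: [[0.946, 0.323, 0.001], [0.323, -0.946, 0.0], [0.001, 0.0, -1.0]]
contact_force: [1.1, 0.5, -8.2]
opening: 0.012
```

```bash
python3 go.py; python3 - <<'E'
from h import *
d=cam("side"); cv2.imwrite("pics/b7z.png",cv2.resize(d["frame"][120:260,270:420],None,fx=4,fy=4,interpolation=cv2.INTER_CUBIC)[:,:,::-1])
E
```

```text
t 25.65 p [0.54   0.1143 0.0705] yaw 18.85 tilt [ 7.e-04  1.e-04 -1.e+00] F [ 1.1  0.5 -8.2] open 0.012 q [-0.27  0.95 -0.    1.74  0.    0.46 -1.51]
```

View pics/b7z.png

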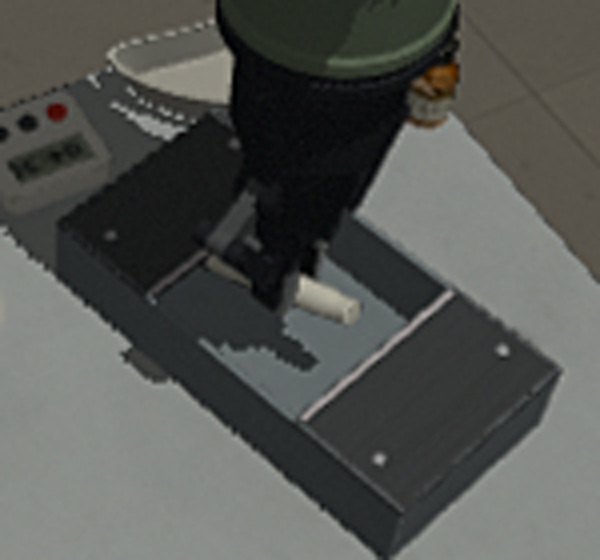

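The pen is tilted about 24° with its end at (350,310), above the far hood's level. Drawing it out endways.

Emit:
servo_tool(
  motion=[
    [[0.6,0,-0.27,0],[0.8,0,-0.36,0],[0.8,0,-0.36,0],[0,0,0,0]],
  ],
)

```text
time: 26.2
tool_pos: [0.562, 0.1221, 0.0809]
tcp_rot: [[0.946, 0.323, 0.003], [0.323, -0.946, 0.001], [0.003, -0.0, -1.0]]
contact_force: [4.6, 1.3, -5.4]
opening: 0.0117
```

Emit:
servo_tool(
  motion=[
    [[0.8,0,-0.36,0],[0.9,0,-0.4,0],[0.9,0,-0.4,0],[0,0,0,0]],
  ],
)

```text
time: 26.7
tool_pos: [0.5857, 0.1301, 0.0923]
tcp_rot: [[0.946, 0.323, 0.001], [0.323, -0.946, 0.0], [0.001, -0.0, -1.0]]
contact_force: [0.2, -0.2, -0.9]
opening: 0.0117
```

```bash
python3 go.py; python3 - <<'E'
from h import *
d=cam("side"); cv2.imwrite("pics/b8z.png",cv2.resize(d["frame"][120:260,270:420],None,fx=4,fy=4,interpolation=cv2.INTER_CUBIC)[:,:,::-1])
E
```

```text
t 26.7 p [0.5857 0.1301 0.0923] yaw 18.85 tilt [ 1.e-03 -1.e-04 -1.e+00] F [ 0.2 -0.2 -0.9] open 0.0117 q [-0.27  0.96  0.    1.55 -0.    0.64 -1.51]
```

View pics/b8z.png

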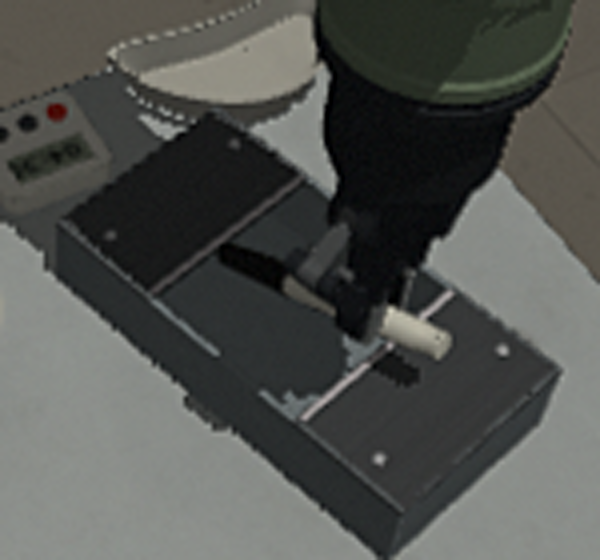

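The pen is nearly out. The cap end at (222,252) has cleared the near hood edge, and there is almost no force. A bit more, then straight up.

Emit:
servo_tool(
  motion=[
    [[0.8,0,-0.4,0],[0.6,0,-0.4,0],[0,0,-1.5,0],[0,0,-3,0],[0,0,0,0]],
  ],
)

```text
time: 27.38
tool_pos: [0.5992, 0.1346, 0.1475]
tcp_rot: [[0.946, 0.323, 0.004], [0.323, -0.946, 0.001], [0.004, 0.0, -1.0]]
contact_force: [-0.3, -0.5, -0.9]
opening: 0.0115
```

Emit:
servo_tool(
  motion=[
    [[0,0,-4,0],[0,0,-4,0],[0,0,-2,0],[0,0,0,0]],
  ],
)

```text
time: 27.88
tool_pos: [0.5986, 0.1344, 0.246]
tcp_rot: [[0.946, 0.323, 0.002], [0.323, -0.946, 0.001], [0.002, 0.0, -1.0]]
contact_force: [-0.2, -0.6, -0.7]
opening: 0.0116
```

```bash
python3 go.py; python3 - <<'E'
from h import *
d=cam("side"); cv2.imwrite("pics/b9.png",d["frame"][:,:,::-1])
d=cam("top"); cv2.imwrite("pics/b9t.png",d["frame"][:,:,::-1])
E
```

```text
t 27.88 p [0.5986 0.1344 0.246 ] yaw 18.84 tilt [ 1.9e-03  1.0e-04 -1.0e+00] F [-0.2 -0.6 -0.7] open 0.0116 q [-0.28  0.78  0.01  1.35 -0.01  1.02 -1.51]
```

View pics/b9.png

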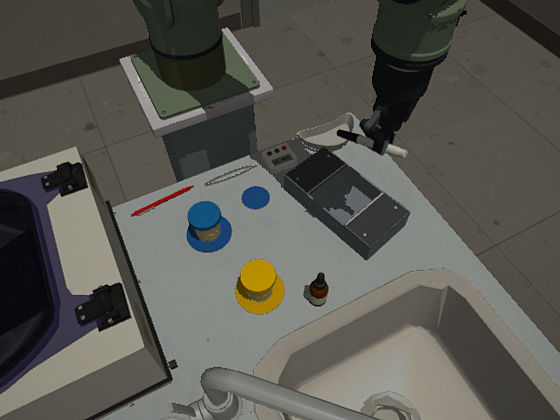

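The pen is free, held from cap end (339,132) to white end (407,154), and the case is empty. I'll measure the pen's mid-point relative to the TCP, using the vertical jaw plane.

```bash
cat > mid.py <<'E'
from h import *
import sys
from cell import manip
def ends(d,s,px):
    R=np.array(s["tcp_rot"]); p=np.array(s["tool_pos"]); r=rays(d,px); o=np.array(d["xyz"]); n=R[:,1]
    return o+r*((p-o)@n/(r@n))[:,None],R,p
E
python3 - <<'E'
from mid import *
d=cam("side"); s=manip.sense()
cv2.imwrite("pics/b10z.png",cv2.resize(d["frame"][115:175,325:425],None,fx=7,fy=7,interpolation=cv2.INTER_CUBIC)[:,:,::-1])
E
```

```text
(no output)
```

View pics/b10z.png

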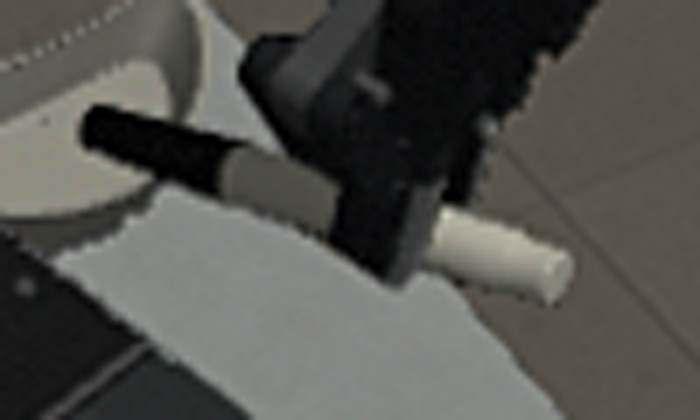

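The zoom shows the cap end's centre at (84,127) and the white end-face centre at (560,277).

```bash
python3 - <<'E'
from mid import *
d=cam("side"); s=manip.sense()
px=np.array([(84,127),(560,277)])/7+[325-.4,115-.4]
E,R,p=ends(d,s,px); print(E.round(4),"len",np.linalg.norm(E[1]-E[0]))
m=E.mean(0); off=R.T@(m-p); print("mid",m.round(4),"tool off",off.round(4),"tilt",np.degrees(np.arcsin((E[1]-E[0])[2]/np.linalg.norm(E[1]-E[0]))))
E
```

```text
[[0.5128 0.1052 0.1927]
 [0.636  0.1473 0.239 ]] len 0.13816754168196996
mid [0.5744 0.1263 0.2158] tool off [-0.0249 -0.      0.0281] tilt 19.578199770018944
```

```bash
python3 go.py .5014,-.1393,.225
```

```text
t 28.07 p [0.598  0.1343 0.2439] yaw 18.84 tilt [-1.5e-03 -2.0e-04 -1.0e+00] F [0.3 0.6 0.4] open 0.0116 q [-0.28  0.78  0.01  1.35 -0.01  1.02 -1.51]
.5014,-.1393,.225 tool cm [-17.98  22.77   1.91]
```

Emit:
servo_tool(
  motion=[
    [[-1.5,2,0,0],[-3,3.8,0,0],[-3.5,4.4,0,0],[-3.5,4.4,0,0],[-3,3.8,0,0]],
  ],
)

```text
time: 28.7
tool_pos: [0.5195, -0.0885, 0.2443]
tcp_rot: [[0.947, 0.322, -0.001], [0.322, -0.947, -0.0], [-0.001, -0.0, -1.0]]
contact_force: [0.1, 0.4, 0.4]
opening: 0.0117
```

Emit:
servo_tool(
  motion=[
    [[-2,2.6,0.5,0],[-1,1.3,0.5,0],[0,0,0.5,0],[0,0,0,0],[0,0,0,0]],
  ],
)

```text
time: 29.32
tool_pos: [0.5052, -0.1321, 0.2298]
tcp_rot: [[0.946, 0.325, 0.0], [0.325, -0.946, 0.0], [0.0, -0.0, -1.0]]
contact_force: [0.5, 1.1, 0.3]
opening: 0.0115
```

```bash
python3 go.py .5014,-.1393,.225
```

```text
t 29.32 p [ 0.5052 -0.1321  0.2298] yaw 18.94 tilt [ 2.e-04 -4.e-04 -1.e+00] F [0.5 1.1 0.3] open 0.0115 q [ 0.22  0.66 -0.04  1.71  0.04  0.77 -1.08]
.5014,-.1393,.225 tool cm [-0.59  0.56  0.48]
```

Emit:
servo_tool(
  motion=[
    [[-0.6,0.6,0.5,0],[0,0,0,0],[0,0,0,0],[0,0,0,0]],
  ],
)

```text
time: 29.82
tool_pos: [0.5011, -0.1407, 0.2249]
tcp_rot: [[0.946, 0.323, 0.0], [0.323, -0.946, 0.0], [0.0, -0.0, -1.0]]
contact_force: [-0.4, -0.9, -0.3]
opening: 0.0118
```

```bash
python3 go.py .5014,-.1393,.225; python3 - <<'E'
from mid import *
d=cam("side"); cv2.imwrite("pics/c1.png",d["frame"][:,:,::-1])
cv2.imwrite("pics/c1z.png",cv2.resize(d["frame"][110:260,120:290],None,fx=4,fy=4,interpolation=cv2.INTER_CUBIC)[:,:,::-1])
t=cam("top"); cv2.imwrite("pics/c1t.png",t["frame"][:,:,::-1])
E
```

```text
t 29.82 p [ 0.5011 -0.1407  0.2249] yaw 18.85 tilt [ 2.e-04 -1.e-04 -1.e+00] F [-0.4 -0.9 -0.3] open 0.0118 q [ 0.24  0.66 -0.04  1.72  0.04  0.76 -1.07]
.5014,-.1393,.225 tool cm [ 0.07 -0.12 -0.01]
```

View pics/c1z.png

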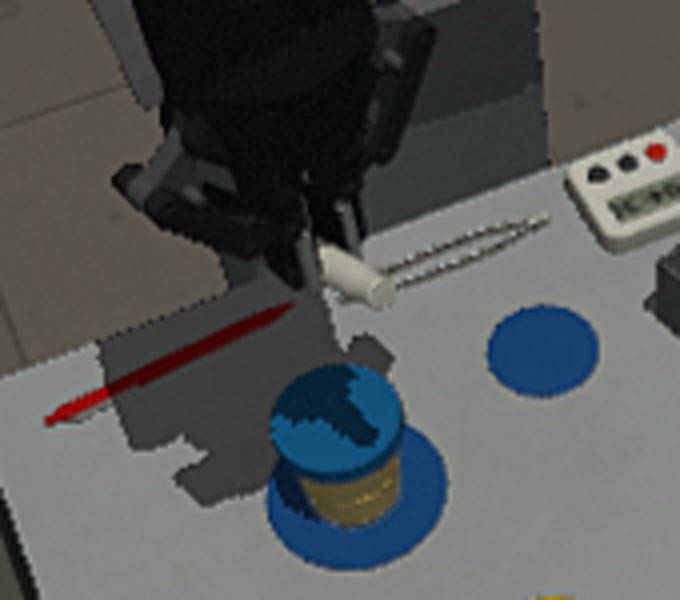

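View pics/c1t.png

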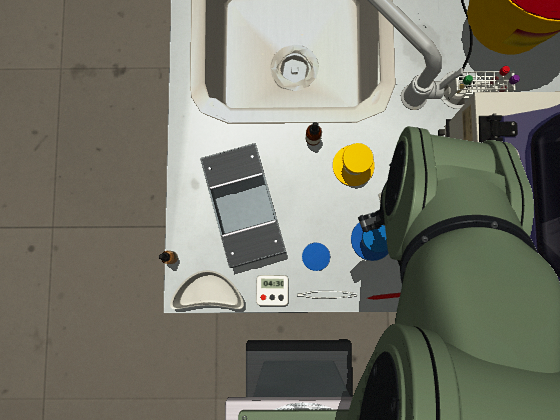

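View pics/c1.png

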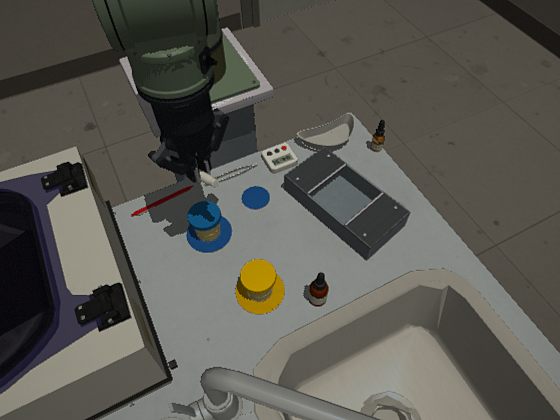

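The pen's white end is at (380,292) in the zoom, above the blue lid at (337,420). The top view shows all bystanders in place, the case empty and the yellow cup on its mat. I'll make a small correction and a final numeric check.

Emit:
servo_tool(
  motion=[
    [[0,-0.1,0,0],[0,0,0,0],[0,0,0,0]],
  ],
)

```text
time: 30.3
tool_pos: [0.5007, -0.1398, 0.2248]
tcp_rot: [[0.946, 0.323, -0.0], [0.323, -0.946, 0.0], [-0.0, -0.0, -1.0]]
contact_force: [-0.9, 0.1, 0.3]
opening: 0.012
```

```bash
python3 go.py; python3 - <<'E'
from mid import *
d=cam("side"); s=manip.sense()
E,R,p=ends(d,s,[np.array((380,291))/4+[120-.4,110-.4]]); e=E[0]; print("white end",e.round(4))
ax=np.cos(np.radians(19.6))*R[:,0]-np.sin(np.radians(19.6))*R[:,2]
print("mid from end",(e-.0675*ax).round(4)," mid from offset",(p+R@[-.0249,0,.0281]).round(4))
for n,dd in(("side",d),("top",cam("top"))):
    o=pickle.load(open(n+"0.pkl","rb"))
    df=cv2.absdiff(dd["frame"],o["frame"]).max(2)>60
    for nm,q,r in(("dish",(.40,.16,.01),9),("dropper",(.69,-.03,.05),9),("timer",(.38,.05,.02),9),("forceps",(.375,-.05,.0),7)):
        u,v=proj(o,q)[0].astype(int); print(n,nm,(u,v),df[v-r:v+r,u-r:u+r].mean().round(3))
    P=cloud(dd)
    for col in("blue","yellow"):
        mm=((blobs(dd,col)>0)&(P[...,2]>.055)&(P[...,2]<.08)&(P[...,0]<.75)).astype(np.uint8)
        k,l,st,c=cv2.connectedComponentsWithStats(mm); i=1+np.argmax(st[1:,4]); print(n,col,plane(dd,c[i],.07)[0].round(4),st[i,4])
E
```

```text
t 30.3 p [ 0.5007 -0.1398  0.2248] yaw 18.85 tilt [-0.e+00 -1.e-04 -1.e+00] F [-0.9  0.1  0.3] open 0.012 q [ 0.23  0.66 -0.04  1.72  0.04  0.75 -1.07]
white end [ 0.5358 -0.1278  0.2174]
mid from end [ 0.4756 -0.1484  0.1947]  mid from offset [ 0.4772 -0.1479  0.1967]
side dish (np.int64(323), np.int64(149)) 0.0
side dropper (np.int64(314), np.int64(284)) 0.0
side timer (np.int64(275), np.int64(157)) 0.0
side forceps (np.int64(233), np.int64(178)) 0.0
side blue [ 0.4831 -0.1489  0.07  ] 740
side yellow [ 0.64   -0.1131  0.07  ] 987
top dish (np.int64(224), np.int64(276)) 0.0
top dropper (np.int64(315), np.int64(134)) 0.003
top timer (np.int64(277), np.int64(286)) 0.0
top forceps (np.int64(325), np.int64(288)) 0.0
top blue [ 0.4715 -0.1424  0.07  ] 482
top yellow [ 0.6351 -0.1116  0.07  ] 728
```

```bash
python3 -c "
from cell import ticket; print(ticket.hand_in())"
```

```text
the job is handed in; nothing more can be done
None
```

I swapped the two cups, took the marker out of the case and handed the job in with the marker held over the blue lid. The clock read 30.3 s of the 67 s allowed; no verdict was reported.

- **Cups:** I parked the yellow cup, moved the blue cup to the blue mat, then put the yellow cup on the yellow mat. In the unobstructed top view both stood upright, within about 1 mm of their mat centres. The side view put the lids about 4–5 mm off in x. That camera also sees the rim of the lid, so I trusted the top view. In the last top view the arm partly hid the blue lid, so its reading there doesn't count.
- **Pen:** I slid it under the near hood, tilted it about 24° against the hood edge (peak force about 10 N) and drew it out endways. At the end its middle was at about (0.476–0.477, −0.148, 0.195–0.197). That is within about 2.5 mm of the blue lid's centre and about 12.5 cm above the lid, with contact force near zero.
- **Gripper reading:** The opening read about 12 mm on the 17 mm pen, less than expected, but the grip held throughout.
- **Other items:** The image patches checked on the kidney dish, timer, forceps and dropper bottle were unchanged from the start in both views.

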